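# Close up the lid rack and lock its leg at the mark

### The job

On the expanding pot-lid rack, first push the loose light wooden section flush and in line against the fixed darker section, and let go of it. Then take the blue rib of the spring-loaded leg, slide the leg until the rib is level with the red length mark, and, holding it there all the while, slide your fingers along the rib to swing the orange cam lever fully closed. Finish while still holding the leg by its rib at the mark with the lever closed: do not let go; leave the other things on the almirah where they are.

Things in the scene. Friction and masses are not known exactly. Their poses are not given: they have to be found in the camera images.
- rack: Fixed steel base: plate 95 (x) by 490 (y) mm, top 8 mm above the almirah top. Origin on its underside, on the line along which wooden sections and leg lie; z up. +y runs along the plate from the leg to the fixed section; the lever closes towards +x. Lever post, 20 mm across, at (30, -230) mm; blue sleeve 32 mm high at y -278. Its place and yaw vary.
- holder: Fixed darker wooden section, 44 (x) by 110 (y) by 46 mm high, a small round lid standing in its last slot (top 133 mm up, 30 mm to +y). Origin at the centre of its underside on the plate; axes as the rack's, on the same line. Butt against its -y face, 55 mm from the origin. A thin brass strip leads from it along the plate's +x edge to the red mark.
- block: Loose light wooden section, 44 (x) by 90 (y) by 46 mm high, about 150 g, on the plate between leg and fixed section, 18 to 30 mm short of the latter and a little askew. Origin at the centre of its underside. Flush: its +y end face against the fixed section's -y face and in line; the two origins are then 100 mm apart.
- mark (a point): Top centre of the red length mark, an upright tab 4 mm thick (y), 22 mm high, at the end of the brass strip, 52 mm to +x of the rack's centre line and 243 mm to -y of the fixed section's origin. The leg is at the mark when the rib's middle plane (white line) has the same y in the rack's frame as this point.
- rib: Blue upright rib fixed on the leg, to be gripped: 14 mm thick (y), 44 mm high, 140 mm long (x), from 100 mm on the -x side to 40 mm on the +x side of its origin. Origin on the rack's centre line, at the rib's middle plane and half height, 36 mm above the almirah top; rib top at 58 mm. White line at its +x end. The flat leg strip below it has its top at 14 mm.
- rib_grip (a point): Point on the rib's middle plane, 80 mm to -x of its origin and 45 mm above the almirah top: grip here (fingers closing along y) to be clear of the open lever. Moves with the leg.
- foot (a point): Centre of the +y face of the leg's stop foot, an upright plate 44 (x) by 6 (y) mm, top 40 mm above the almirah top, 90 mm to +y of the rib's middle. With the loose section flush and the leg at the mark it stands 8 mm short of that section.
- leg (a joint): Travel of the leg along the rack's +y in m, 0 (retracted, where it starts) to 0.085; the rib moves with it. A spring pulls it back to 0 with 4 to 5.7 N, so it returns when let go.
- lever (a joint): Angle of the orange cam lever about its upright pivot, rad: 0 open, 0.42 fully closed (stop). Starts at 0 to 0.12, stays where left, needs 1 to 2 N at the arm. Closed, the arm lies along the rack's y, its -x face 25 mm to +x of the centre line; open it leans 0.42 rad towards -x. Fingers astride the rib stand up on both sides and push the arm as they slide along the rib to +x.
- lever_arm (a point): Point in the middle of the lever arm, 100 mm from the pivot, 73 mm above the almirah top; moves with the lever. The arm is a bar 10 mm thick, 20 mm high (63 to 83 mm above the almirah top, 5 mm over the rib), reaching 175 mm from the pivot.
- pot_lid: Bystander: round steel pot lid with copper rim, 152 mm across, 42 mm high with knob. Origin under its centre.
- jar_a: Bystander: amber jar, 68 mm across, 110 mm high. Origin under its centre.
- jar_b: Bystander: amber jar like the other.
- mortar: Bystander: small steel mortar, 88 mm across, 70 mm high, its pestle leaning out of it to 145 mm. Origin under its centre.
- spatula: Bystander: wooden spatula, 260 mm long, lying flat.
- tumbler: Bystander: steel tumbler, 72 mm across, 100 mm high. Origin under its centre.
There are look-alikes about, which are no part of the job. There is more than one size of the block; the job needs the middle-sized.

How it is judged:
On the way, in this order (a step that is already met when the one before it is completed fails the run):
1. the loose section is flush and in line against the fixed one, and released (y of block in the frame of holder between -0.1035 and -0.095 m and x of block in the frame of holder between -0.007 and 0.007 m and z of block in the frame of holder between -0.004 and 0.004 m and angle between the y axis of block and the y axis of holder, either way round below 0.06 rad and angle between block's own z axis and vertical below 0.06 rad and contact force between the fingers and block below 0.3 N), for 0.2 s.
2. the leg is held by its rib at the red mark, the lever still open (y of rib in the frame of mark between -0.005 and 0.005 m and contact force between the fingers and rib above 2 N and value of joint lever below 0.21 rad), for 0.2 s.
At the end, for the whole second after the job is handed in: The fingers still hold the rib (more than 2 N), its middle within 5 mm of the red mark; the lever is closed (above 0.37 of 0.42 rad); the loose section stands on the plate, within 3.5 mm of touching the fixed one, within 7 mm sideways and 0.06 rad in line with it (all of step 1 and y of rib in the frame of mark between -0.005 and 0.005 m and contact force between the fingers and rib above 2 N and value of joint lever above 0.37 rad); the arm keeps its last pose, push and grip.
It fails at once if the lever is swung past half way while the leg is more than 10 mm from the mark (value of joint lever above 0.22 rad and not (y of rib in the frame of mark between -0.01 and 0.01 m)).
It fails at once if a bystander (lid, jar, mortar, spatula or tumbler) is moved more than 20 mm (distance of any of pot_lid, jar_a, jar_b, mortar, spatula, tumbler from where it was at the start of the episode above 0.02 m).
It also fails if it takes over 58 s, if anything falls off the work surface, if the arm or the gripper's body presses on something with over 40 N, if the wrist force passes 120 N, or if a joint passes its speed limit or range.

### The arm

A 6-joint arm with a two-finger parallel gripper is mounted at the origin on the work surface. World frame = base frame: x ahead of the robot, y to its left, z up, the work surface at z = 0. Lengths are in m, angles in rad, forces in N, time in s.
With the tool pointing down it reaches from about 0.425 to 0.95 m from the base axis. Payload 3.5 kg.
Tool frame: the origin (TCP) lies midway between the tips of the shut fingers; the grasp point (between the pads) lies ctrl.grasp_offset behind it (ctrl.grasp_offset is the distance from the TCP to the grasp point, in m); x points along the fingers, y is the direction in which the jaws open and shut, and the axes are right-handed (so a half turn about x gives the same grasp; the last joint's range is limited). The gripper opens to 85 mm and grips with 20 to 120 N. Pads are 22 mm wide; open, the fingers measure 114 mm over their backs; the gripper's body (76 mm by 85 mm) begins 54 mm behind the grasp point. The pads swing forward as they close: fully open they stand 13 mm farther back than shut.
Start: joints at [0.972, 0.286, 1.577, -0, 1.279, -0.15], TCP at [0.293, 0.608, 0.231] pointing down, gripper open.
Joint ranges: [-2.77, 2.77], [-0.9, 2.22], [0.21, 2.48], [-1.53, 4.67], [0.24, 2.81], [-2.84, 2.84]. Speed limits (rad/s): [2.79, 2.79, 3.14, 3.14, 3.14, 3.14].

### API

Orientations are given as a unit quaternion [x, y, z, w].
In Python, from plant import readout, read_camera, sign_off, ctrl gives the robot as it stands.
- The arm moves only by the tool drive_tool, never from a script. Its argument "steps" is a list of rows, each a list of 5 numbers: the shift along the tool's x, y, z in cm, then the turn about the tool's x in degrees, then the opening, from 0 (shut) to 1 (fully open). A call has 1 to 10 rows; each row shifts and turns the commanded pose from where the row before left it, along the tool's axes as they then stand; what a row does not reach is not made up. A row lasts 1/10 s, in which the tool goes at most 50 mm and 8.59 degrees, less where a joint would pass 70% of its speed; a pose out of reach is approached as far as the arm can. A call is refused whole if a number of a shift passes 5 or a number of a turn 8.59, either way. A call with a gripper value outside its range is refused whole. The fingers move at their own pace and stop on an object; "force" is the grip in N (left out, the last holds). Time passes only in rows, so rows that do not move let the fingers close. It gives the time, the measured TCP pose, the force and the opening at its end, in the units of the state.
- readout.get_state(): the state, without advancing time (a new reading comes with each control period).
- read_camera(name): name is "scene" or "top" or "wrist"; returns a dict with "frame" (384x512x3 uint8, red, green, blue), "vertical_fov" (degrees; the focal length in pixels is half the picture's height over the tangent of half this angle, whatever the lens; pixels are square), "cx", "cy" (the principal point, pixels), "eye" and "orientation" of the camera in the world. Camera axes: x right, y up, looking along -z (the intrinsics and any distortion apply to the point x, -y, -z); pixel columns grow to the right and rows downward; lengths in m; the calibration is good to about 2 mm. A picture is of the moment at which its call begins. There is no depth.
- sign_off(): hands the job in, once; it reports no verdict.
The state is a dict: "time": time; "qpos": joint angles; "dq": joint speeds; "joint_efforts": joint torques, N m; "eef_pos": TCP position; "tcp_rot": TCP orientation; "contact_force": force on the tool from outside, world axes, zero at the start; "wrist_torque": the same for the moment, N m; "opening": opening from 0.0 (shut) to 1.0 (fully open).
Only numpy, scipy, OpenCV 4.12 (cv2) and the standard library are available. Lean on these libraries where they do the work, as an engineer would, in place of code of your own. Each camera call takes 0.05 s, during which the arm holds its last target. There are 200 camera calls.

## Working session

There is one attempt and no reset: what is moved stays moved. The work goes in short steps, Python scripts to look and compute and a tool call to move; the robot and the scene stay as the last step left them, time stands still between calls to the robot, and variables do not carry over. Pictures are saved under pics/ and viewed, about 8 in all and at most 12, crops included, and the job is handed in when it is done.

Besides the shell and the picture viewer there is one more tool, called after "Request:" as name([rows], argument=value, ...), one row to a line, values as JSON. drive_tool: Moves the arm, as the interface text tells. Its arguments: {"type":"object","properties":{"steps":{"type":"array","items":{"type":"array","items":{"type":"number"}}},"force":{"type":"number"}},"required":["steps"]}

```bash
mkdir -p pics; cat > h.py <<'E'
import numpy as np,cv2
from scipy.spatial.transform import Rotation as R
from plant import readout,read_camera,sign_off,ctrl
def cam(n):
    c=read_camera(n); return c
def f(c): return c["frame"].shape[0]/2/np.tan(np.radians(c["vertical_fov"])/2)
def ray(c,uv):
    uv=np.atleast_2d(uv).astype(float); F=f(c)
    d=np.c_[(uv[:,0]-c["cx"])/F,-(uv[:,1]-c["cy"])/F,-np.ones(len(uv))]
    return R.from_quat(c["orientation"]).apply(d)
def onz(c,uv,z):
    d=ray(c,uv); e=np.array(c["eye"]); return e+d*((z-e[2])/d[:,2])[:,None]
def proj(c,p):
    q=R.from_quat(c["orientation"]).inv().apply(np.atleast_2d(p)-np.array(c["eye"])); F=f(c)
    return np.c_[c["cx"]+F*q[:,0]/-q[:,2],c["cy"]-F*q[:,1]/-q[:,2]]
def save(c,n): cv2.imwrite("pics/"+n,cv2.cvtColor(c["frame"],cv2.COLOR_RGB2BGR))
E
python3 - <<'E'
from h import *
for n in("top","scene"):
    c=cam(n); save(c,n+"0.png"); print({k:v for k,v in c.items() if k!="frame"}); np.save(n+"0.npy",c,allow_pickle=True)
s=readout.get_state();print(s,ctrl.grasp_offset)
E
```

```text
{'vertical_fov': 48.4314646292176, 'cx': 258.8869033597603, 'cy': 182.93761818640496, 'eye': array([ 0.53557624, -0.01417186,  1.21094953]), 'orientation': array([-0.02729818,  0.02184953,  0.71642484, -0.69678752])}
{'vertical_fov': 44.65369647785651, 'cx': 254.27483277635898, 'cy': 197.27071253917978, 'eye': array([ 0.89340597, -0.57894974,  1.17850406]), 'orientation': array([0.24889448, 0.06288088, 0.23044258, 0.93861267])}
{'time': 0.1, 'qpos': array([ 9.72041468e-01,  2.87128721e-01,  1.57807788e+00, -1.48126707e-05,
        1.27858052e+00, -1.49966443e-01]), 'dq': array([-0.00103349, -0.00343524, -0.0036934 , -0.00049091, -0.0002599 ,
       -0.00161896]), 'joint_efforts': array([ 1.33682166e-03, -4.07296622e+01, -2.93701869e+01, -1.30343833e-04,
        3.45580760e-03, -2.35085372e-05]), 'eef_pos': array([0.29247377, 0.60766889, 0.23002546]), 'tcp_rot': array([ 0.1566169 ,  0.68965794, -0.15806482,  0.68909984]), 'contact_force': array([ 0.77670637,  0.36928563, -0.1286318 ]), 'wrist_torque': array([ 0.00454183, -0.00508484, -0.05011865]), 'opening': 0.9962383618341316} 0.0187
```

View pics/top0.png

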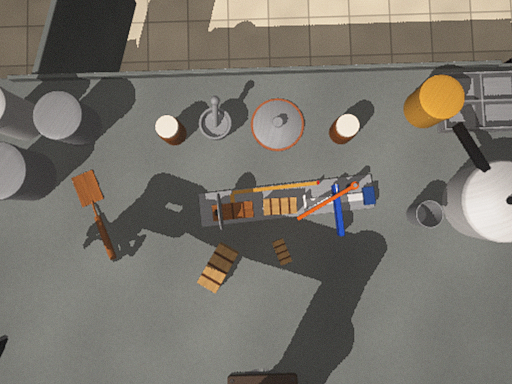

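View pics/scene0.png

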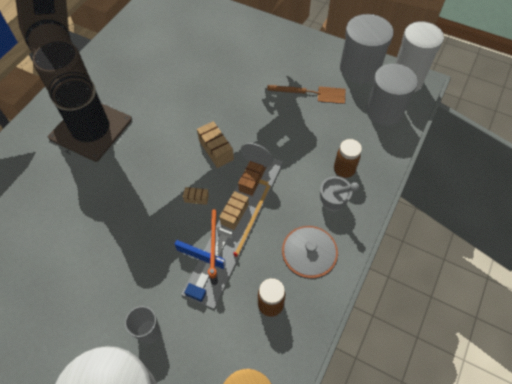

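```bash
python3 - <<'E'
from h import *
c=np.load("top0.npy",allow_pickle=True).item()
i=cv2.cvtColor(c["frame"][165:300,190:390],cv2.COLOR_RGB2BGR)
cv2.imwrite("pics/crop0.png",cv2.resize(i,None,fx=4,fy=4,interpolation=cv2.INTER_CUBIC))
E
```

```text
(no output)
```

View pics/crop0.png

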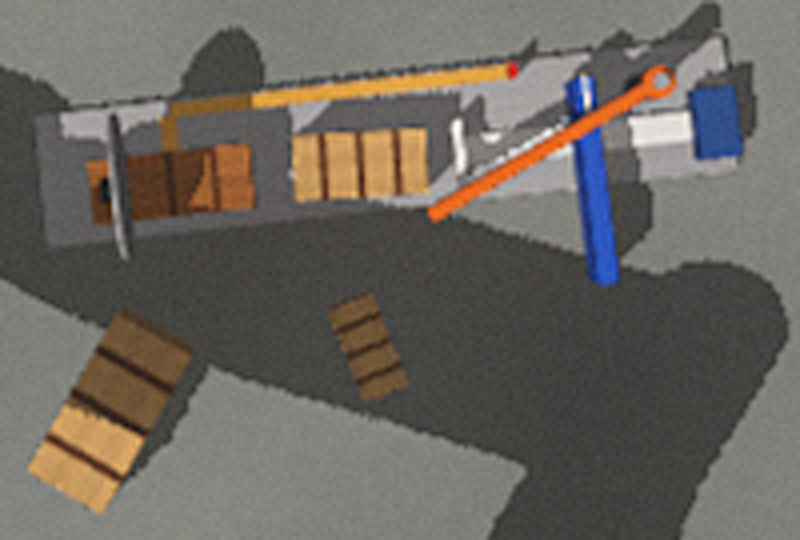

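```bash
python3 - <<'E'
from h import *
c=np.load("top0.npy",allow_pickle=True).item()
fr=c["frame"]; hsv=cv2.cvtColor(fr,cv2.COLOR_RGB2HSV)
def cp(p): p=np.array(p,float); return np.c_[190+(p[:,0]+.5)/4-.5,165+(p[:,1]+.5)/4-.5]
def show(n,p,z): print(n,(onz(c,cp(p),z)[:,:2]*1000).round(1).tolist())
show("plate",[(37,117),(48,245),(722,38),(740,168)],.008)
show("blocktop",[(293,134),(296,200),(424,128),(428,193)],.054)
show("holdertop",[(88,160),(92,222),(252,144),(255,208)],.054)
show("mark",[(512,70)],.030)
show("ribtop",[(572,78),(594,76),(592,284),(618,282)],.058)
show("pivot",[(657,80)],.083); show("levertip",[(433,214)],.083)
show("foot",[(455,120),(462,175)],.040)
show("sleeve",[(692,88),(738,85),(742,155),(698,160)],.04)
E
```

```text
plate [[593.3, 164.2], [503.1, 158.0], [635.6, -320.6], [543.7, -329.0]]
blocktop [[574.7, -16.0], [530.1, -16.8], [576.3, -104.8], [532.4, -106.0]]
holdertop [[561.0, 123.3], [519.0, 121.4], [568.7, 11.9], [525.5, 11.0]]
mark [[615.6, -168.9]]
ribtop [[607.2, -205.5], [608.1, -220.4], [468.6, -213.4], [469.4, -230.9]]
pivot [[602.7, -257.4]]
levertip [[518.6, -106.6]]
foot [[581.7, -127.3], [543.9, -130.8]]
sleeve [[599.1, -290.4], [600.3, -321.9], [552.3, -322.4], [549.7, -292.3]]
```

```bash
cat >> h.py <<'E'
TH=.084
H=np.array([.5436,.0669])  # holder centre
X=np.array([np.cos(TH),np.sin(TH)]); Y=np.array([-np.sin(TH),np.cos(TH)])
def plan(target,jaw):
    """turn about tool x (deg) options, then cm shifts in turned tool axes"""
    s=readout.get_state(); r=R.from_quat(s["tcp_rot"]); M=r.as_matrix()
    print("t",round(s["time"],2),"eef",s["eef_pos"].round(4),"open",round(float(s["opening"]),3),"F",s["contact_force"].round(2),"q",s["qpos"].round(3)); print("toolx",M[:,0].round(3))
    j=np.array([jaw[0],jaw[1],0]); 
    a=np.degrees(np.arctan2(j@M[:,2],j@M[:,1])); a=(a+90)%180-90
    M2=(r*R.from_euler('x',a,degrees=True)).as_matrix()
    print("turn",round(a,2),"shift cm",((np.array(target)-s["eef_pos"])@M2*100).round(2),"tooly",M2[:,1].round(3),"toolz",M2[:,2].round(3))
E
python3 - <<'E'
from h import *
b=H-.0010*X-.1282*Y
plan([*b,.2],X)
E
```

```text
t 0.1 eef [0.2925 0.6077 0.23  ] open 0.996 F [ 0.78  0.37 -0.13] q [ 0.972  0.287  1.578 -0.     1.279 -0.15 ]
toolx [-0.001 -0.002 -1.   ]
turn 59.47 shift cm [ 3.09 20.39 68.81] tooly [ 0.996  0.084 -0.001] toolz [ 0.084 -0.996  0.002]
```

Request:
drive_tool([
  [0,0,0,5.95,1],
  [0,0,0,5.95,1],
  [0,0,0,5.95,1],
  [0,0,0,5.95,1],
  [0,0,0,5.95,1],
  [0,0,0,5.95,1],
  [0,0,0,5.95,1],
  [0,0,0,5.95,1],
  [0,0,0,5.95,1],
  [0,0,0,5.92,1],
], force=30)

```text
time: 1.1
eef_pos: [0.2926, 0.6078, 0.2305]
tcp_rot: [0.479, 0.519, -0.48, 0.52]
contact_force: [-0.6, 0.0, -0.0]
opening: 0.998
```

Request:
drive_tool([
  [0,1.2,4,0,1],
  [0,1.2,4,0,1],
  [0,1.2,4,0,1],
  [0,1.2,4,0,1],
  [0,1.2,4,0,1],
  [0,1.2,4,0,1],
  [0,1.2,4,0,1],
  [0,1.2,4,0,1],
  [0,1.2,4,0,1],
  [0,1.2,4,0,1],
])

```text
time: 2.1
eef_pos: [0.446, 0.218, 0.2309]
tcp_rot: [0.478, 0.521, -0.479, 0.521]
contact_force: [0.6, 0.5, -0.4]
opening: 1.001
```

Request:
drive_tool([
  [0,1.2,4,0,1],
  [0,1.2,4,0,1],
  [0,1.2,4,0,1],
  [0,1.2,4,0,1],
  [0,1.2,4,0,1],
  [0,1.2,4,0,1],
  [0,1.2,3,0,1],
  [0,0,1.8,0,1],
  [0,0,0,0,1],
  [0,0,0,0,1],
])

```text
time: 3.1
eef_pos: [0.5535, -0.0601, 0.2307]
tcp_rot: [0.479, 0.521, -0.479, 0.52]
contact_force: [-0.7, -0.1, 0.5]
opening: 1.001
```

```bash
python3 - <<'E'
from h import *
b=H-.0010*X-.1282*Y
plan([*b,.02],X)
c=cam("wrist"); save(c,"w1.png"); np.save("w1.npy",c,allow_pickle=True)
# predicted block/holder in wrist
print(proj(c,[[*b,.054],[*(H),.054]]).round(0))
E
```

```text
t 3.1 eef [ 0.5535 -0.0601  0.2307] open 1.001 F [-0.67 -0.11  0.53] q [-0.291  0.027  1.87   0.     1.246 -0.374]
toolx [-0.001  0.001 -1.   ]
turn -0.04 shift cm [2.107e+01 1.000e-02 1.000e-01] tooly [ 0.996  0.084 -0.001] toolz [ 0.084 -0.996 -0.001]
[[258. 175.]
 [259.  50.]]
```

View pics/w1.png

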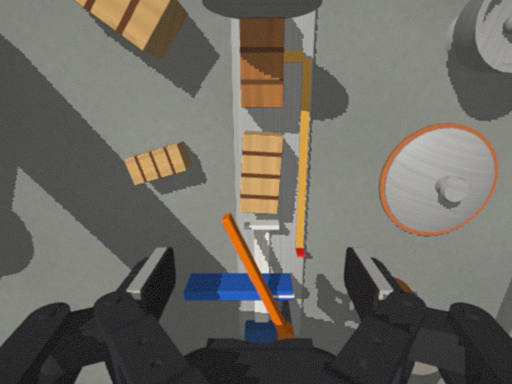

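Request:
drive_tool([
  [3,0.15,-0.9,0,1],
  [4,0,0,0,1],
  [4,0,0,0,1],
  [4,0,0,0,1],
  [3,0,0,0,1],
  [1.5,0,0,0,1],
  [1,0,0,0,1],
  [0.5,0,0,0,1],
  [0,0,0,0,1],
  [0,0,0,0,1],
])

```text
time: 4.15
eef_pos: [0.5558, -0.0515, 0.0228]
tcp_rot: [0.479, 0.52, -0.478, 0.521]
contact_force: [-0.1, -0.3, 0.0]
opening: 1.001
```

Request:
drive_tool([
  [0,0,0,0,0.3],
  [0,0,0,0,0.3],
  [0,0,0,0,0.3],
  [0,0,0,0,0.3],
  [0,0,0,0,0.3],
  [0,0,0,0,0.3],
  [0,0,0,0,0.3],
  [0,0,0,0,0.3],
], force=25)

```text
time: 4.95
eef_pos: [0.5552, -0.0514, 0.0221]
tcp_rot: [0.479, 0.52, -0.478, 0.521]
contact_force: [-1.8, 0.1, 5.8]
opening: 0.52
```

Request:
drive_tool([
  [0,0,-0.6,0,0.3],
  [0,0,-0.6,0,0.3],
  [0,0,-0.6,0,0.3],
  [0,0,-0.4,0,0.3],
  [0,0,-0.2,0,0.3],
  [0,0,-0.2,0,0.3],
  [0,0,-0.2,0,0.3],
])

```text
time: 5.65
eef_pos: [0.5532, -0.0236, 0.0221]
tcp_rot: [0.478, 0.52, -0.478, 0.522]
contact_force: [0.6, -4.1, 5.1]
opening: 0.518
```

Request:
drive_tool([
  [0,0,-0.1,0,0.3],
  [0,0,-0.1,0,0.3],
  [0,0,-0.1,0,0.3],
  [0,0,-0.1,0,0.3],
  [0,0,0,0,0.3],
  [0,0,0,0,0.3],
])

```text
time: 6.25
eef_pos: [0.5544, -0.0215, 0.0223]
tcp_rot: [0.478, 0.518, -0.478, 0.524]
contact_force: [3.8, -9.1, 1.0]
opening: 0.513
```

Request:
drive_tool([
  [0,0,0,0,1],
  [0,0,0,0,1],
  [0,0,0,0,1],
  [0,0,0,0,1],
  [0,0,0,0,1],
  [0,0,0,0,1],
  [-2,0,0,0,1],
  [-4,0,0,0,1],
  [-4,0,0,0,1],
  [-4,0,0,0,1],
])

```text
time: 7.25
eef_pos: [0.5515, -0.0192, 0.1626]
tcp_rot: [0.478, 0.521, -0.479, 0.52]
contact_force: [0.4, -0.5, -0.6]
opening: 0.998
```

Request:
drive_tool([
  [-4,0,0,0,1],
  [-3,0,0,0,1],
  [0,0,0,0,1],
  [0,0,0,0,1],
])

```text
time: 7.65
eef_pos: [0.5521, -0.0193, 0.232]
tcp_rot: [0.479, 0.52, -0.478, 0.521]
contact_force: [0.1, -0.7, -0.8]
opening: 1.0
```

```bash
python3 - <<'E'
from h import *
c=cam("wrist"); save(c,"w2.png"); np.save("w2.npy",c,allow_pickle=True)
t=cam("top"); np.save("t2.npy",t,allow_pickle=True)
i=cv2.cvtColor(c["frame"],cv2.COLOR_RGB2BGR)[20:340,170:380]
cv2.imwrite("pics/w2c.png",cv2.resize(i,None,fx=1.85,fy=1.85,interpolation=cv2.INTER_CUBIC))
E
```

```text
(no output)
```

View pics/w2c.png

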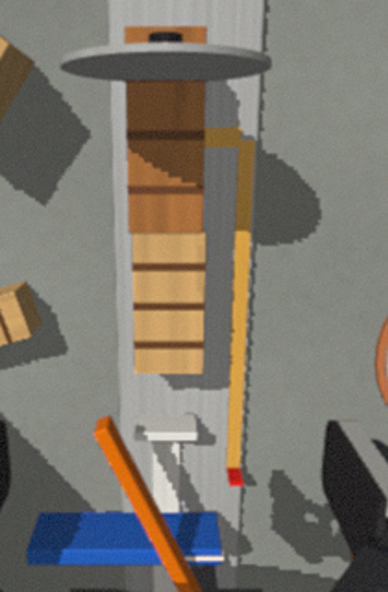

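```bash
python3 - <<'E'
from h import *
c=np.load("w2.npy",allow_pickle=True).item()
def cp(p): p=np.array(p,float); return np.c_[170+(p[:,0]+.5)/1.85-.5,20+(p[:,1]+.5)/1.85-.5]
def loc(p,z): 
    w=onz(c,cp(p),z)[:,:2]-H; return (np.c_[w@X,w@Y]*1000).round(1).tolist()
print("block",loc([(132,234),(204,234),(136,374),(204,374)],.054))
print("holder",loc([(127,130),(206,130),(129,232),(205,232)],.054))
print("mark",loc([(235,470)],.030),"rib +x end top",loc([(219,513),(222,556)],.058),"-x",loc([(40,513),(33,553)],.058))
print("plate",loc([(108,0),(268,0),(118,420),(243,420)],.008))
t=np.load("t2.npy",allow_pickle=True).item()
i=cv2.cvtColor(t["frame"][170:240,195:385],cv2.COLOR_RGB2BGR)
cv2.imwrite("pics/t2.png",cv2.resize(i,None,fx=4,fy=4,interpolation=cv2.INTER_CUBIC))
E
```

```text
block [[-17.0, -55.2], [25.7, -55.2], [-16.2, -144.9], [27.5, -145.0]]
holder [[-18.7, 3.0], [25.6, 2.9], [-18.8, -54.0], [26.3, -54.0]]
mark [[53.6, -231.3]] rib +x end top [[39.7, -247.5], [42.9, -283.7]] -x [[-84.4, -247.3], [-91.8, -280.8]]
plate [[-31.4, 78.2], [64.6, 78.1], [-33.2, -201.9], [61.3, -202.1]]
```

View pics/t2.png

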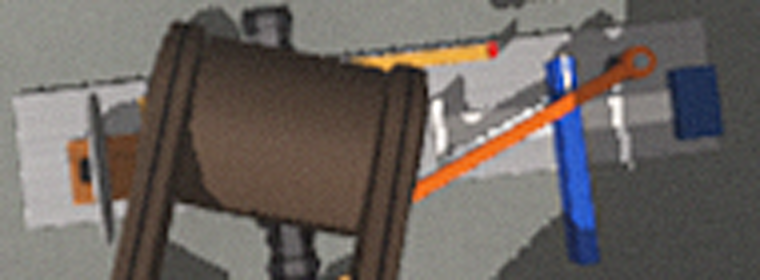

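Request:
drive_tool([
  [0,0,0,8.5,1],
  [0,0,0,8.5,1],
  [0,0,0,8.5,1],
  [0,0,0,8.5,1],
  [0,0,0,8.5,1],
  [0,0,0,8.5,1],
  [0,0,0,8.5,1],
  [0,0,0,8.5,1],
  [0,0,0,8.5,1],
  [0,0,0,8.5,1],
])

```text
time: 8.75
eef_pos: [0.5508, -0.0191, 0.2287]
tcp_rot: [-0.703, -0.059, 0.706, -0.058]
contact_force: [-0.3, 0.6, -0.6]
opening: 1.002
```

Request:
drive_tool([
  [0,0,0,5,1],
  [0,0,0,0,1],
  [0,0,0,0,1],
])

```text
time: 9.05
eef_pos: [0.5512, -0.0192, 0.2297]
tcp_rot: [-0.705, -0.031, 0.707, -0.03]
contact_force: [0.2, 0.2, -0.4]
opening: 0.998
```

```bash
python3 - <<'E'
from h import *
plan([*(H-.080*X-.283*Y),.027],Y)
E
```

```text
t 9.05 eef [ 0.5512 -0.0192  0.2297] open 0.998 F [ 0.16  0.17 -0.39] q [-0.219  0.018  1.882  0.     1.245  1.266]
toolx [-0.003  0.001 -1.   ]
turn 0.11 shift cm [20.27 19.68  7.98] tooly [ 0.084 -0.996 -0.001] toolz [-0.996 -0.084  0.003]
```

Go above the rib (z ≈ 0.15) and check with the wrist camera.

Request:
drive_tool([
  [0,4,2,0,1],
  [0,4,2,0,1],
  [0,4,2,0,1],
  [0,4,2,0,1],
  [2,3.7,0,0,1],
  [3,0,0,0,1],
  [3,0,0,0,1],
  [0,0,0,0,1],
  [0,0,0,0,1],
])

```text
time: 9.95
eef_pos: [0.4884, -0.2221, 0.151]
tcp_rot: [-0.706, -0.03, 0.707, -0.03]
contact_force: [0.3, -0.8, 1.0]
opening: 1.003
```

```bash
python3 - <<'E'
from h import *
g=[*(H-.080*X-.283*Y),.027]
plan(g,Y)
c=cam("wrist"); save(c,"w3.png"); np.save("w3.npy",c,allow_pickle=True)
o=H-.283*Y
print(proj(c,[[*(o+.04*X),.058],[*(o-.1*X),.058],[*(H+.052*X-.243*Y),.030]]).round(0))
E
```

```text
t 9.95 eef [ 0.4884 -0.2221  0.151 ] open 1.003 F [ 0.33 -0.76  1.02] q [-0.616  0.065  1.985 -0.     1.094  0.87 ]
toolx [-0.001  0.001 -1.   ]
turn 0.05 shift cm [12.4  -0.02  0.06] tooly [ 0.084 -0.996 -0.001] toolz [-0.996 -0.084  0.001]
[[260.  44.]
 [260. 221.]
 [210.  34.]]
```

View pics/w3.png

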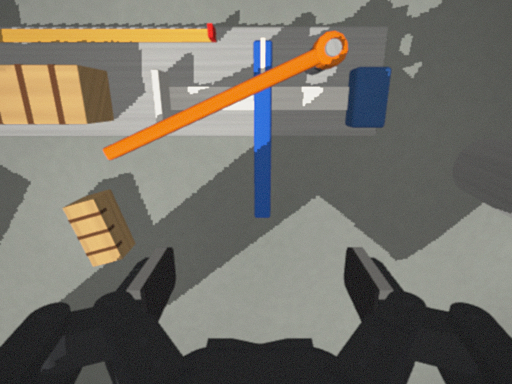

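Request:
drive_tool([
  [3,0.15,0,0,1],
  [3,0,0,0,1],
  [3,0,0,0,1],
  [2,0,0,0,1],
  [1,0,0,0,1],
  [0.3,0,0,0,1],
  [0,0,0,0,1],
  [0,0,0,0,1],
])

```text
time: 10.8
eef_pos: [0.4901, -0.2246, 0.0301]
tcp_rot: [0.707, 0.029, -0.706, 0.031]
contact_force: [-0.7, -0.5, 0.1]
opening: 0.998
```

Request:
drive_tool([
  [0,0,0,0,0],
  [0,0,0,0,0],
  [0,0,0,0,0],
  [0,0,0,0,0],
  [0,0,0,0,0],
  [0,0,0,0,0],
  [0,0,0,0,0],
  [0,0,0,0,0],
  [0,0,0,0,0],
  [0,0,0,0,0],
], force=25)

```text
time: 11.8
eef_pos: [0.4889, -0.2241, 0.0284]
tcp_rot: [0.706, 0.03, -0.706, 0.03]
contact_force: [-1.1, -3.1, 0.9]
opening: 0.159
```

Request:
drive_tool([
  [0,-0.5,0,0,0],
  [0,-0.5,0,0,0],
  [0,-0.5,0,0,0],
  [0,-0.5,0,0,0],
  [0,-0.5,0,0,0],
  [0,-0.5,0,0,0],
  [0,-0.5,0,0,0],
  [0,-0.5,0,0,0],
  [0,0,0,0,0],
  [0,0,0,0,0],
])

```text
time: 12.8
eef_pos: [0.4855, -0.1845, 0.0285]
tcp_rot: [0.706, 0.029, -0.706, 0.03]
contact_force: [-1.4, -4.4, 0.4]
opening: 0.161
```

```bash
python3 - <<'E'
from h import *
plan([*(H-.080*X-.243*Y),.027],Y)
c=cam("wrist"); np.save("w4.npy",c,allow_pickle=True)
i=cv2.cvtColor(c["frame"],cv2.COLOR_RGB2BGR)[0:250,130:400]
cv2.imwrite("pics/w4.png",cv2.resize(i,None,fx=2.4,fy=2.4,interpolation=cv2.INTER_CUBIC))
t=cam("top"); np.save("t4.npy",t,allow_pickle=True)
for x,y,z in((.04,-.243,.058),(.052,-.243,.03)): print(proj(c,[*(H+x*X+y*Y),z]),proj(t,[*(H+x*X+y*Y),z]))
E
```

```text
t 12.8 eef [ 0.4855 -0.1845  0.0285] open 0.161 F [-1.41 -4.35  0.38] q [-5.580e-01  2.160e-01  2.081e+00 -1.000e-03  8.450e-01  9.290e-01]
toolx [ 0.    -0.001 -1.   ]
turn 0.02 shift cm [ 0.14 -0.26  0.1 ] tooly [ 0.084 -0.996  0.001] toolz [-0.996 -0.084 -0.   ]
[[252.52049826 -26.5593648 ]] [[320.21864008 185.69684352]]
[[253.75370284 -32.33940434]] [[318.33219999 182.03631717]]
```

View pics/w4.png

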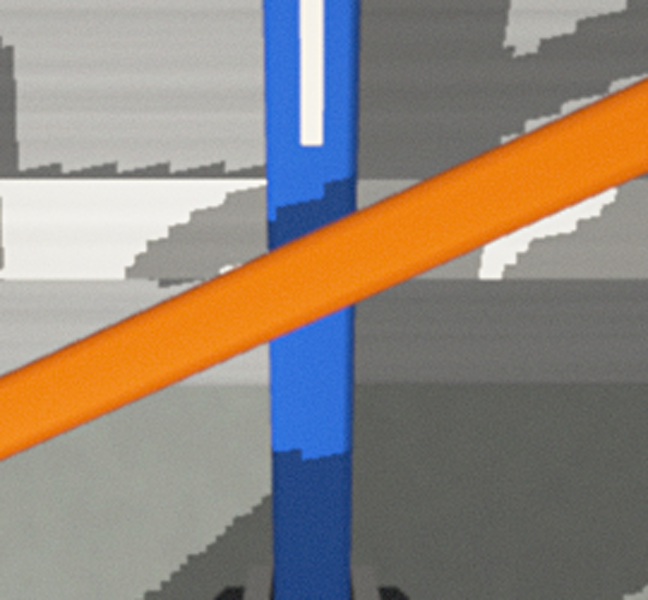

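```bash
python3 - <<'E'
from h import *
def rk(c,uv,z):
    w=onz(c,uv,z)[:,:2]-H; return (np.c_[w@X,w@Y]*1000).round(1)[0].tolist()
for n in("w3","t4","top0","w2"):
    c=np.load(n+".npy",allow_pickle=True).item(); fr=c["frame"].astype(int); r,g,b=fr[...,0],fr[...,1],fr[...,2]
    red=((r>120)&(g<60)&(b<60)).astype(np.uint8)
    blue=((b>120)&(b-r>70)).astype(np.uint8)
    for nm,m,z in(("red",red,.03),("blue",blue,.058)):
        k,l,st,ce=cv2.connectedComponentsWithStats(m)
        for i in range(1,k):
            if st[i,4]>=6: print(n,nm,st[i].tolist(),ce[i].round(1),"y,x",rk(c,ce[i],z))
c=np.load("t4.npy",allow_pickle=True).item()
i=cv2.cvtColor(c["frame"][165:245,270:400],cv2.COLOR_RGB2BGR)
cv2.imwrite("pics/t4.png",cv2.resize(i,None,fx=6,fy=6,interpolation=cv2.INTER_NEAREST))
E
```

```text
w3 red [208, 24, 8, 18, 84] [211.1  31.8] y,x [53.5, -243.9]
w3 blue [253, 41, 7, 34, 202] [256.4  57.1] y,x [31.1, -280.6]
w3 blue [265, 41, 7, 29, 168] [268.2  54.4] y,x [32.9, -289.3]
w3 blue [385, 68, 6, 8, 25] [388.   70.9] y,x [21.6, -379.0]
w3 blue [254, 88, 17, 129, 1967] [262.  150.8] y,x [-38.2, -284.9]
t4 red [346, 188, 3, 4, 6] [346.7 189.7] y,x [22.2, -318.2]
t4 blue [318, 186, 7, 15, 59] [321.  193.5] y,x [18.9, -242.5]
t4 blue [320, 206, 7, 6, 21] [323.  208.2] y,x [-21.2, -242.9]
top0 blue [332, 185, 4, 8, 23] [333.8 188.3] y,x [29.0, -278.5]
top0 blue [337, 184, 2, 7, 10] [337.6 186.7] y,x [32.1, -289.3]
top0 blue [363, 187, 12, 18, 171] [368.7 195.2] y,x [-0.1, -369.7]
top0 blue [334, 197, 11, 39, 243] [338.9 216.9] y,x [-49.0, -282.7]
w2 red [293, 273, 8, 9, 56] [296.7 277.3] y,x [53.7, -236.7]
w2 blue [201, 297, 56, 28, 1152] [228.7 312.3] y,x [-37.4, -270.8]
w2 blue [258, 297, 11, 13, 75] [263.5 301.7] y,x [8.1, -254.5]
w2 blue [273, 297, 17, 23, 273] [281.5 309.6] y,x [31.6, -266.7]
w2 blue [276, 324, 13, 1, 13] [282. 324.] y,x [32.7, -289.7]
```

View pics/t4.png

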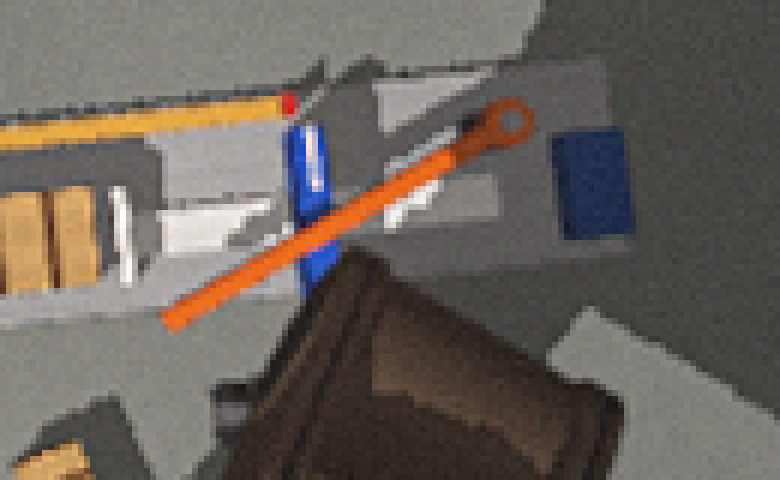

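Request:
drive_tool([
  [0,-0.1,0,0,0],
  [0,-0.1,0,0,0],
  [0,0,0,0,0],
  [0,0,0,0,0],
  [0,0,0,0,0],
  [0,0,0,0,0],
  [0,0,0,0,0],
])

```text
time: 13.6
eef_pos: [0.4854, -0.1825, 0.0285]
tcp_rot: [-0.706, -0.029, 0.706, -0.03]
contact_force: [-1.7, -5.0, 1.2]
opening: 0.157
```

```bash
python3 - <<'E'
from h import *
plan([*(H+.014*X-.243*Y),.0285],Y)
E
```

```text
t 13.6 eef [ 0.4854 -0.1825  0.0285] open 0.157 F [-1.69 -5.05  1.15] q [-5.550e-01  2.140e-01  2.083e+00 -1.000e-03  8.440e-01  9.320e-01]
toolx [ 0.    -0.001 -1.   ]
turn 0.01 shift cm [-0.01 -0.06 -9.29] tooly [ 0.084 -0.996  0.001] toolz [-0.996 -0.084  0.   ]
```

Request:
drive_tool([
  [0,0,-0.5,0,0],
  [0,0,-0.5,0,0],
  [0,0,-0.5,0,0],
  [0,0,-0.5,0,0],
  [0,0,-0.5,0,0],
  [0,0,-0.5,0,0],
  [0,0,0,0,0],
  [0,0,0,0,0],
], force=20)

```text
time: 14.4
eef_pos: [0.501, -0.1776, 0.0239]
tcp_rot: [-0.693, -0.035, 0.72, -0.028]
contact_force: [-35.0, -8.4, 12.7]
opening: 0.16
```

Request:
drive_tool([
  [0,0,0.5,0,0],
  [0,0,0.5,0,0],
  [0,0,0.4,0,0],
  [0,0,0,0,0.2],
  [0,0,0,0,0.2],
  [0,0,0,0,0.2],
  [0,0,0,0,0.2],
])

```text
time: 15.1
eef_pos: [0.5015, -0.1809, 0.0286]
tcp_rot: [0.707, 0.03, -0.706, 0.03]
contact_force: [0.0, -4.9, -3.4]
opening: 0.207
```

```bash
python3 - <<'E'
from h import *
plan([*(H+.014*X-.243*Y),.0285],Y)
E
```

```text
t 15.1 eef [ 0.5015 -0.1809  0.0286] open 0.207 F [ 0.02 -4.85 -3.38] q [-0.536  0.242  2.048 -0.     0.851  0.95 ]
toolx [ 0. -0. -1.]
turn 0.0 shift cm [ 0.01 -0.04 -7.68] tooly [ 0.084 -0.996  0.   ] toolz [-0.996 -0.084 -0.   ]
```

Request:
drive_tool([
  [0,-0.15,-0.4,0,0.2],
  [0,0,-0.5,0,0.2],
  [0,0,-0.5,0,0.2],
  [0,0,-0.5,0,0.2],
  [0,0,-0.5,0,0.2],
  [0,0,-0.5,0,0.2],
  [0,0,0,0,0.2],
])

```text
time: 15.8
eef_pos: [0.5304, -0.1772, 0.0289]
tcp_rot: [-0.706, -0.03, 0.707, -0.03]
contact_force: [-1.1, -5.3, -0.9]
opening: 0.199
```

Request:
drive_tool([
  [0,0,-0.4,0,0.2],
  [0,0,-0.4,0,0.2],
  [0,0,-0.4,0,0.2],
  [0,0,-0.4,0,0.2],
  [0,0,-0.4,0,0.2],
  [0,0,0,0,0.2],
])

```text
time: 16.4
eef_pos: [0.5499, -0.1754, 0.0288]
tcp_rot: [-0.706, -0.03, 0.707, -0.03]
contact_force: [-2.4, -5.3, -0.9]
opening: 0.198
```

```bash
python3 - <<'E'
from h import *
plan([*(H+.014*X-.243*Y),.0285],Y)
E
```

```text
t 16.4 eef [ 0.5499 -0.1754  0.0288] open 0.198 F [-2.41 -5.33 -0.91] q [-4.840e-01  3.250e-01  1.939e+00 -1.000e-03  8.780e-01  1.003e+00]
toolx [-0.001 -0.001 -1.   ]
turn 0.03 shift cm [ 0.03  0.1  -2.8 ] tooly [ 0.084 -0.996  0.   ] toolz [-0.996 -0.084  0.001]
```

Working well; continue towards the stop in smaller amounts.

Request:
drive_tool([
  [0,0,-0.4,0,0.2],
  [0,0,-0.4,0,0.2],
  [0,0,-0.4,0,0.2],
  [0,0,-0.4,0,0.2],
  [0,0,-0.4,0,0.2],
  [0,0,0,0,0.2],
])

```text
time: 17.0
eef_pos: [0.5697, -0.1737, 0.0287]
tcp_rot: [-0.706, -0.03, 0.707, -0.03]
contact_force: [-2.5, -4.9, -1.0]
opening: 0.202
```

Request:
drive_tool([
  [0,0,-0.2,0,0.2],
  [0,0,-0.2,0,0.2],
  [0,0,-0.2,0,0.2],
  [0,0,0,0,0.2],
  [0,0,0,0,0.2],
])

```text
time: 17.5
eef_pos: [0.5752, -0.1731, 0.0286]
tcp_rot: [-0.706, -0.03, 0.707, -0.03]
contact_force: [-2.8, -5.0, -0.1]
opening: 0.197
```

```bash
python3 - <<'E'
from h import *
plan([*(H+.014*X-.243*Y),.0285],Y)
c=cam("top"); np.save("t5.npy",c,allow_pickle=True)
i=cv2.cvtColor(c["frame"][165:245,270:400],cv2.COLOR_RGB2BGR)
cv2.imwrite("pics/t5.png",cv2.resize(i,None,fx=6,fy=6,interpolation=cv2.INTER_NEAREST))
E
```

```text
t 17.5 eef [ 0.5752 -0.1731  0.0286] open 0.197 F [-2.8  -5.   -0.05] q [-4.610e-01  3.700e-01  1.880e+00 -1.000e-03  8.940e-01  1.027e+00]
toolx [-0.002 -0.    -1.   ]
turn 0.03 shift cm [ 0.01  0.12 -0.26] tooly [ 0.084 -0.996  0.   ] toolz [-0.996 -0.084  0.002]
```

View pics/t5.png

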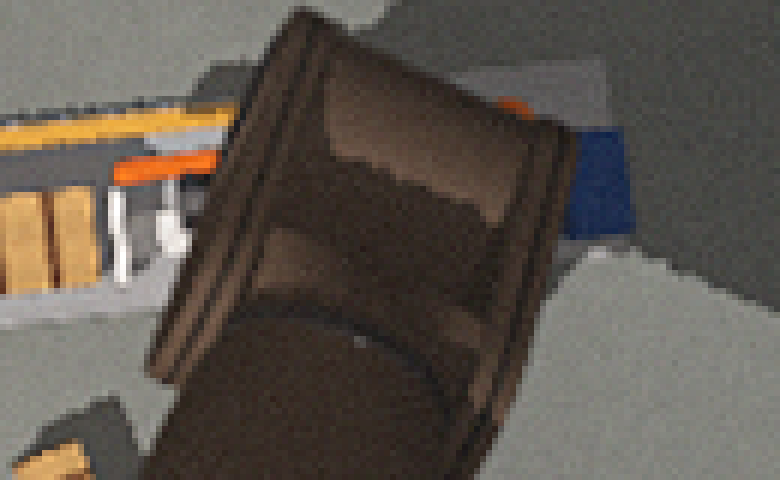

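Request:
drive_tool([
  [0,0,-0.1,0,0.2],
  [0,0,-0.1,0,0.2],
  [0,0,-0.1,0,0.2],
  [0,0,-0.1,0,0.2],
  [0,0,0,0,0.2],
  [0,0,0,0,0.2],
])

```text
time: 18.15
eef_pos: [0.5766, -0.1729, 0.0285]
tcp_rot: [-0.703, -0.03, 0.71, -0.029]
contact_force: [-11.0, -5.8, 5.1]
opening: 0.201
```

Request:
drive_tool([
  [0,0,-0.1,0,0.2],
  [0,0,-0.1,0,0.2],
  [0,0,-0.1,0,0.2],
  [0,0,-0.1,0,0.2],
  [0,0,0,0,0.2],
  [0,0,0,0,0.2],
])

```text
time: 18.75
eef_pos: [0.5763, -0.1729, 0.0279]
tcp_rot: [-0.699, -0.031, 0.714, -0.029]
contact_force: [-24.7, -8.0, 12.8]
opening: 0.2
```

Request:
drive_tool([
  [0,0.1,0.25,0,0.2],
  [0,0,0.2,0,0.2],
  [0,0,0,0,0],
  [0,0,0,0,0],
  [0,0,0,0,0],
  [0,0,0,0,0],
  [0,0,0,0,0],
], force=25)

```text
time: 19.45
eef_pos: [0.5766, -0.1737, 0.0279]
tcp_rot: [-0.704, -0.03, 0.709, -0.03]
contact_force: [-9.3, -4.6, 2.1]
opening: 0.162
```

```bash
python3 - <<'E'
from h import *
plan([*(H+.014*X-.243*Y),.0285],Y)
s=cam("scene"); w=cam("wrist"); np.save("s6.npy",s,allow_pickle=True); np.save("w6.npy",w,allow_pickle=True)
P=lambda x,y,z:[*(H+x*X+y*Y),z]
pts=[P(.04,-.243,.058),P(.052,-.243,.03),P(0,-.145,.054),P(.03,-.328,.083),P(.03,-.153,.083)]
print("scene",proj(s,pts).round(0).tolist()); print("wrist",proj(w,pts).round(0).tolist())
a=cv2.resize(cv2.cvtColor(s["frame"][150:320,160:300],cv2.COLOR_RGB2BGR),None,fx=3,fy=3,interpolation=cv2.INTER_CUBIC)
b=cv2.resize(cv2.cvtColor(w["frame"],cv2.COLOR_RGB2BGR)[:,130:400],None,fx=1.35,fy=1.35)
b=np.vstack([b,np.zeros((max(0,510-b.shape[0]),b.shape[1],3),np.uint8)])[:510]
b=np.vstack([b,np.zeros((510-b.shape[0],b.shape[1],3),np.uint8)])
cv2.imwrite("pics/f6.png",np.hstack([a,b])); print(a.shape,b.shape)
E
```

```text
t 19.45 eef [ 0.5766 -0.1737  0.0279] open 0.162 F [-9.3  -4.57  2.13] q [-0.46   0.376  1.873 -0.003  0.9    1.028]
toolx [-0.007  0.001 -1.   ]
turn 0.03 shift cm [-0.06  0.04 -0.13] tooly [ 0.084 -0.996 -0.001] toolz [-0.996 -0.084  0.007]
scene [[230.0, 246.0], [234.0, 252.0], [231.0, 211.0], [211.0, 269.0], [240.0, 212.0]]
wrist [[261.0, 231.0], [261.0, 185.0], [56.0, 303.0], [505.0, 287.0], [5.0, 287.0]]
(510, 420, 3) (510, 364, 3)
```

View pics/f6.png

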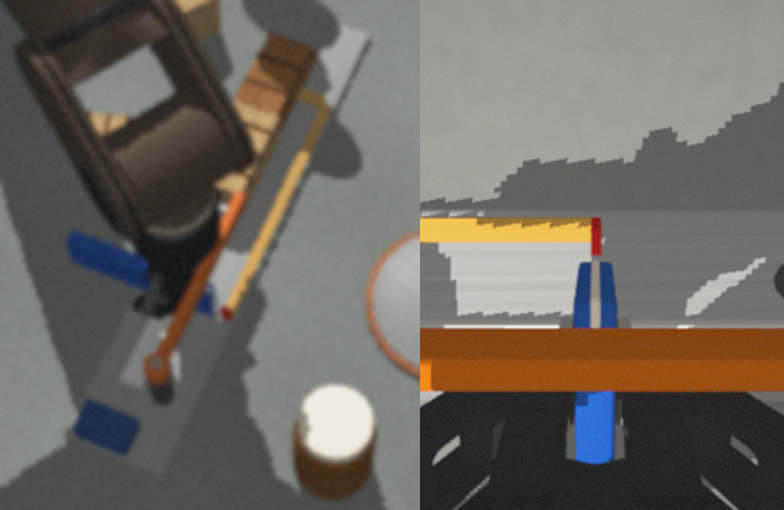

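Request:
drive_tool([
  [0,0,0,0,0],
  [0,0,0,0,0],
  [0,0,0,0,0],
  [0,0,0,0,0],
])

```text
time: 19.95
eef_pos: [0.5766, -0.1737, 0.0279]
tcp_rot: [-0.704, -0.03, 0.709, -0.03]
contact_force: [-9.3, -5.9, 2.3]
opening: 0.165
```

```bash
python3 -c "
from h import *
s=readout.get_state();print(s['time'],s['contact_force'],s['opening']);print(sign_off())"
```

```text
19.95 [-9.3295604  -5.85069646  2.25019436] 0.16494684564908146
the job is handed in; nothing more can be done
None
```

I pushed the middle-sized loose section flush against the fixed one and let go. Then I gripped the blue rib, slid the leg to the red mark, swung the lever closed along the rib, and handed in at about 20 s while still holding it. `sign_off` reports no verdict.

**Last checks:**
- **Section:** after release I measured it about 100 mm from the fixed one, about 1 mm off sideways and roughly 0.01 rad out of line. I did not measure it again at the end; the gripper never went near it again, and it looks in place in the last picture.
- **Rib:** in the wrist view its white line sits in the same column as the red mark. The grip is 25 N on an opening of 14 mm.
- **Lever:** it lies parallel to the rack. It met its stop, with force rising and no further motion, and a light push of about 9 N is left on it.
- **Bystanders:** I did not measure them again, but the arm touched none of them.

**What disagreed or went wrong:**
- My first slide under full grip stuck on friction: 35 N, and the arm flexed about 14 mm. I eased back and slid with the fingers only loosely around the rib, the spring pressing it against one finger with about 5 N, and gripped firmly again at the end.
- The estimates of how far the rib was short of the mark ranged from 1.3 to 3.7 mm. I moved it 2 mm, and the final view confirmed the alignment.
- The wrist and top cameras differed by about 3 mm across the rack. This was within the tolerances.

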